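# Test the rat trap in the pantry

### The arm

A 7-joint arm with a two-finger parallel gripper is mounted at the origin on the work surface. World frame = base frame: x ahead of the robot, y to its left, z up, the work surface at z = 0. Lengths are in mm, angles in rad, forces in N, time in s.
With the tool pointing down it reaches from about 425 to 950 mm from the base axis. Payload 4.7 kg.
Tool frame: the origin (TCP) lies at the very end of the fingers, on their centre line; the grasp point (between the pads) lies 19 mm behind it; z points along the fingers, y is the direction in which the jaws open and shut (so a half turn about z gives the same grasp; the last joint's range is limited). The gripper opens to 87 mm and grips with 3 to 60 N. Pads are 19 mm wide; open, the fingers measure 117 mm over their backs; the gripper's body (75 mm by 190 mm) begins 51 mm behind the grasp point.
Start: joints at [1.275, 0.469, -0.049, 1.532, 0.024, 1.141, -0.082], TCP at [178.008, -651.124, 222.573] pointing down, gripper open.
Joint ranges: [-2.59, 2.59], [-0.33, 1.99], [-1.39, 1.29], [0.1, 2.45], [-1.04, 4.18], [0.21, 1.99], [-2.66, 2.66]. Speed limits (rad/s): [2.57, 2.57, 3.14, 3.14, 3.14, 3.14, 3.14].

### API

Orientations are given as [roll, pitch, yaw] about the fixed x, y, z axes, in that order (R = Rz(yaw) Ry(pitch) Rx(roll)).
In Python, from rig import env gives the robot as it stands. Calls block until the motion is done:
- env.move_pose(position, orientation): joint-space move of the TCP to a pose.
- env.line_to(position, orientation=None, speed=150): straight line of the TCP; orientation=None keeps the orientation; speed is the mean speed in mm/s.
- env.movej(angles): joint-space move.
- env.gripper_to(opening, squeeze=None): finger opening in mm; squeeze is the grip in N (None keeps the last); returns when the fingers have stopped.
- env.wait(seconds).
- env.ik(position, orientation): joint angles nearest the present ones, or None.
- env.read_camera(name): name is "scene" or "top"; returns the picture (384x512x3 uint8, red, green, blue); there is no depth.
- env.camera_model(name): a dict with "fx", "fy", "cx", "cy" (pixels), "k1" (the pictures are not rectified: a ray, as slopes to the right and down, at radius r is drawn at 1 + k1 r^2 times it, then the intrinsics apply), "view" (4x4, takes a point from world to camera coordinates). Camera axes: x right, y up, looking along -z (the intrinsics and any distortion apply to the point x, -y, -z); pixel columns grow to the right and rows downward; lengths in mm; the calibration is good to about 2 mm. A picture is of the moment at which its call begins. camera_model takes no time and is no camera call.
A pose or a line that the arm cannot do raises env.MotionError and nothing moves.
- env.sign_off(): hands the job in, once; it reports no verdict.
Readings, each from a call of its own:
- env.read_time(): time.
- env.read_joints(): joint angles.
- env.read_qvel(): joint speeds.
- env.read_tau(): joint torques, N m.
- env.read_eef_pos(): TCP position.
- env.read_orientation(): TCP orientation.
- env.read_wrist_force(): force on the tool from outside, world axes, zero at the start.
- env.read_ft_torque(): the same for the moment, N m.
- env.read_width(): finger opening in mm.
Only numpy, scipy, OpenCV 4.12 (cv2) and the standard library are available. Lean on these libraries where they do the work, as an engineer would, in place of code of your own. Each camera call takes 0.05 s, during which the arm holds its last target.

### The job

Test the rat trap that is screwed to its board on the pantry counter: press its lever down until the catch takes hold, without forcing it hard against its buffer, and take your hand off so that the trap stands set by itself for a moment. Then trip it by gently pressing down the wing that sticks out at its side, let go, and leave the trap shut, with the goods around it where they were.

Things in the scene. Friction and masses are not known exactly. Their poses are not given: they have to be found in the camera images.
- trap: Black plastic snap trap, base 180 x 76 mm, on a plywood board 210 x 100 x 12 mm, fixed to the counter. Origin: on the counter under the middle of the jaw's hinge; z up. The toothed jaw lies to -x (to x = -87 mm, |y| under 31 mm), the cocking lever slants up to +x, the trigger wing sticks out to +y. Its plastic may break if pressed with more than 22 N.
- hinge (a point): Middle of the hinge rod of jaw and lever, along the trap's y, 55 mm above the counter, between two cheeks (outer faces at y = +-38 mm, tops 63 mm high). The spring's closing torque is 0.28 N m at jaw angle 0, growing 0.055 N m per 0.1 rad: about 4 N on the lever at first, rising to some 10 N (with rubbing up to 14 N) while the catch pin rides over the sear nose, then 6 to 9 N at the catch.
- jaw (a joint): Angle of jaw and lever (one rocking part), rad: 0 shut, grows as the lever goes down and the jaw opens upward (tip then up to 120 mm high). The catch takes hold between 0.5 and 0.8, differently on each trap; 0.04 rad (3.5 mm at the pad) past it a rubber buffer begins, about 5 N more per mm. Let go too early it snaps shut; caught, it stays at the catch angle by itself.
- lever_pad (a point): Middle of the ribbed upper face of the lever, 85 mm from the hinge axis. The lever is a flat bar 36 mm wide, 5 mm thick, straight out from the hinge to 105 mm; it rises 49 degrees (0.85 rad) when shut, 3 to 20 when caught. The pad swings from x 54, z 121 mm (shut) to about x 83, z 75 mm (caught) in the trap's frame. Rubber tips grip it: pressed straight down they jam; follow its arc round the hinge.
- treadle (a joint): Angle of the steel trigger treadle, rad: 0 = at rest, grows as its wing is pressed down, stop at 0.23; a spring returns it. It carries the sear nose that holds the cocked lever, and lets it go at about 0.13 (13 mm at the wing, about 2 N).
- wing (a point): Centre of the upper face of the treadle's wing, a level steel plate 34 x 34 x 4 mm beside the jaw at x = -50, y = +80 mm in the trap's frame, 43 mm above the counter at rest, 20 mm when fully down. Outside the jaw's sweep, with nothing above it.
- tin: Bystander: food tin, 66 mm across, 85 mm tall, 0.3 kg; origin at the centre of its underside. Leave it alone.
- jar: Bystander: amber glass jar, 52 mm across, 88 mm tall, 0.2 kg; origin at the centre of its underside. Leave it alone.
- carton: Bystander: small cardboard box 75 x 50 x 65 mm, 0.15 kg; origin at the centre of its underside. Leave it alone.

How it is judged (in metres and radians):
On the way, in this order (a step that is already met when the one before it is completed fails the run):
1. the trap is cocked and stands set on its catch, untouched (value of joint jaw above 0.42 rad and velocity of joint jaw between -0.1 and 0.1 rad/s and contact force between trap and the fingers below 0.1 N and contact force between trap and the arm below 0.1 N), for 0.3 s.
2. the wing is pressed and the jaw has sprung shut (value of joint jaw below 0.08 rad and value of joint treadle above 0.05 rad), for 0.02 s.
At the end, for the whole second after the job is handed in: The trap has stood cocked on its own catch, untouched, for at least 0.3 s (jaw angle over 0.42 rad), was then tripped with the treadle, and is now shut (jaw under 0.06 rad), its treadle back at rest (under 0.04 rad), nothing touching it, the bystanders within 20 mm of where they were and upright (value of joint jaw below 0.06 rad and value of joint treadle below 0.04 rad and velocity of joint jaw between -0.1 and 0.1 rad/s and velocity of joint treadle between -0.1 and 0.1 rad/s and contact force between trap and the fingers below 0.1 N and contact force between trap and the arm below 0.1 N and not (distance of any of tin, jar, carton from where it was at the start of the episode above 0.02 m or angle between any of tin, jar, carton's own z axis and vertical above 0.3 rad)).
It fails at once if the trap is loaded with more than 22 N by the robot (contact force between trap and the fingers above 22 N or contact force between trap and the arm above 22 N).
It fails at once if a bystander is moved by over 20 mm or tipped (distance of any of tin, jar, carton from where it was at the start of the episode above 0.02 m or angle between any of tin, jar, carton's own z axis and vertical above 0.3 rad).
It also fails if it takes over 72 s, if anything falls off the work surface, if the arm or the gripper's body presses on something with over 40 N, if the wrist force passes 120 N, or if a joint passes its speed limit or range.

## Working session

There is one attempt and no reset: what is moved stays moved. The work goes in short steps, each a Python script; the robot and the scene stay as the last script left them, time stands still between calls to the robot, and variables do not carry over. Pictures are saved under pics/ and viewed, and the job is handed in when it is done.

```bash
mkdir -p pics; ls; python3 - <<'E'
from rig import env
import cv2
for n in ("scene","top"):
    im=env.read_camera(n); cv2.imwrite(f"pics/{n}0.png",im[:,:,::-1])
    m=env.camera_model(n); print(n,m)
print(env.read_time(),env.read_orientation(),env.read_eef_pos())
E
```

```text
pics
scene {'fx': 399.8092901518777, 'fy': 399.8092901518777, 'cx': 254.18610607456262, 'cy': 189.75604859527195, 'k1': -0.03050556360357641, 'view': array([[-3.61594738e-01,  9.32188077e-01,  1.65720780e-02,
         1.65322001e+02],
       [-7.57459699e-01, -3.04088650e-01,  5.77741202e-01,
         3.81609310e+02],
       [ 5.43602841e-01,  1.96355498e-01,  8.16051757e-01,
        -1.33618062e+03],
       [ 0.00000000e+00,  0.00000000e+00,  0.00000000e+00,
         1.00000000e+00]])}
top {'fx': 448.8696594569679, 'fy': 448.8696594569679, 'cx': 261.30725094077513, 'cy': 192.93773193912662, 'k1': 0.058218538400036046, 'view': array([[-1.74674726e-02, -9.99527560e-01,  2.52892005e-02,
         3.67517862e+01],
       [ 9.91585921e-01, -1.40728582e-02,  1.28683003e-01,
        -5.66011574e+02],
       [-1.28266317e-01,  2.73241821e-02,  9.91363274e-01,
        -1.01716628e+03],
       [ 0.00000000e+00,  0.00000000e+00,  0.00000000e+00,
         1.00000000e+00]])}
0.1 [-3.13981562e+00  9.00989223e-05  2.66791647e-01] [ 177.79998619 -650.5910966   221.60088072]
```

View pics/scene0.png

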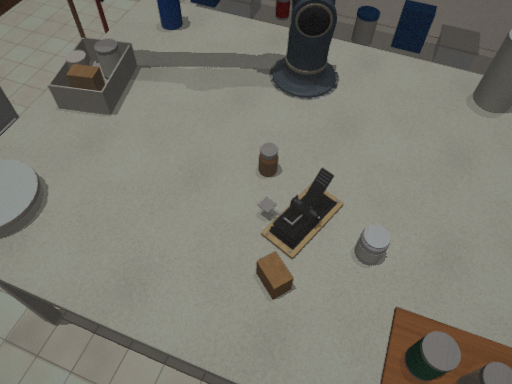

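View pics/top0.png

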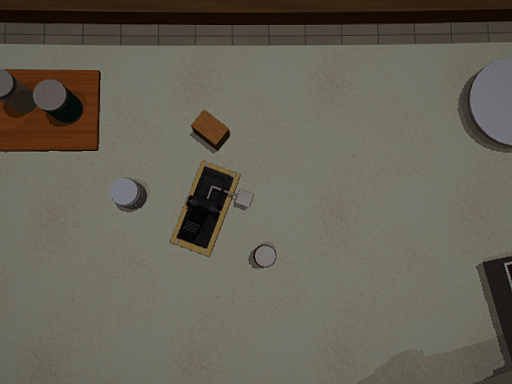

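The trap's board corners are near (205,161), (240,173), (209,255) and (170,242) in the top view. The wing is at (244,199) and the lever points toward the robot. I'll zoom in to refine these.

```bash
python3 - <<'E'
import cv2
a=cv2.imread("pics/top0.png")[145:270,155:290]; cv2.imwrite("pics/topz.png",cv2.resize(a,None,fx=5.5,fy=4.7*5.5/4.7*0.85,interpolation=cv2.INTER_CUBIC) if 0 else cv2.resize(a,None,fx=4.7,fy=4.7,interpolation=cv2.INTER_CUBIC))
a=cv2.imread("pics/scene0.png")[160:260,250:350]; cv2.imwrite("pics/scenez.png",cv2.resize(a,None,fx=6,fy=6,interpolation=cv2.INTER_CUBIC))
E
```

```text
(no output)
```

View pics/topz.png

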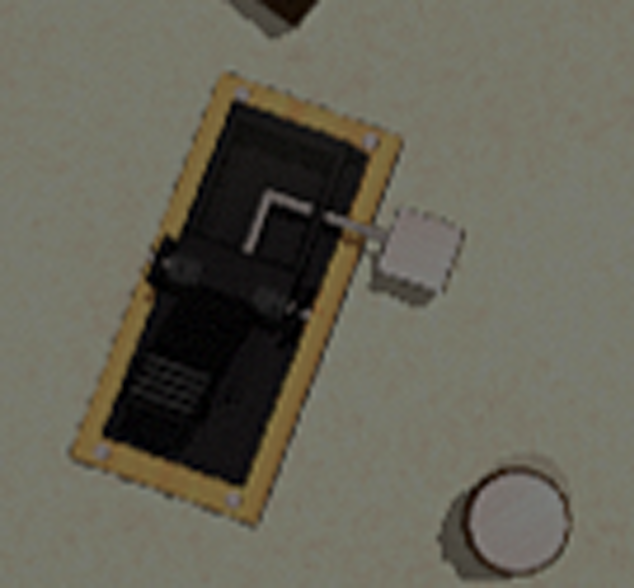

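View pics/scenez.png

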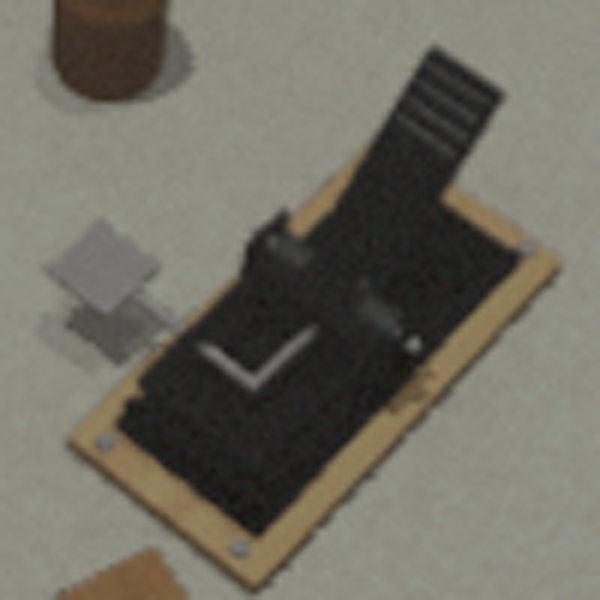

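```bash
cat > fit.py <<'E'
from rig import env
import numpy as np
from scipy.optimize import least_squares
def proj(n,P):
    m=env.camera_model(n); q=(m["view"]@np.c_[P,np.ones(len(P))].T).T
    s=np.c_[q[:,0]/-q[:,2],-q[:,1]/-q[:,2]]; s=s*(1+m["k1"]*(s**2).sum(1))[:,None]
    return np.c_[m["fx"]*s[:,0]+m["cx"],m["fy"]*s[:,1]+m["cy"]]
w=lambda a,b:(-50+17*a,80+17*b,43); b=lambda a,c:(105*a,50*c,12)
top=[(w(-1,-1),402,208),(w(-1,1),463,236),(w(1,1),440,290),(w(1,-1),380,265)]
topb=[(b(-1,-1),228,73),(b(-1,1),402,137),(b(1,1),256,524),(b(1,-1),72,457)]
sc=[(w(-1,1),45,266),(w(1,1),103,218),(w(1,-1),160,268),(w(-1,-1),105,314),((67.4,18,135.5),433,45),((67.4,-18,135.5),505,95)]
scb=[(b(-1,1),68,440),(b(-1,-1),253,590),(b(1,-1),560,262)]
def arr(l,s,o):
    return np.array([x[0] for x in l],float),(np.array([x[1:] for x in l])+.5)/s-.5+o
G=[("top",*arr(top,4.7,(155,145)),0),("top",*arr(topb,4.7,(155,145)),1),("scene",*arr(sc,6,(250,160)),0),("scene",*arr(scb,6,(250,160)),1)]
def W(p,P):
    c,s=np.cos(p[2]),np.sin(p[2]); return np.c_[p[0]+c*P[:,0]-s*P[:,1],p[1]+s*P[:,0]+c*P[:,1],P[:,2]]
def res(p,flat=True,use=("top","scene")):
    out=[]
    for n,P,u,bd in G:
        if n in use: out.append(proj(n,W(p,P+bd*np.array([p[3],0,0])))-u)
    return np.concatenate(out).ravel() if flat else out
if __name__=="__main__":
    for use in (("top","scene"),("top",),("scene",)):
        r=least_squares(lambda p:np.r_[res(p,use=use),],[550,60,2.9,0]); print(use,r.x,np.sqrt((r.fun**2).mean()))
        if len(use)==2:
            for o in res(r.x,False): print(o.round(1).tolist())
E
python3 fit.py
```

```text
('top', 'scene') [537.0983117  161.87211567   2.77004496  -0.9248489 ] 0.7172736195916828
[[-0.7, -0.3], [-0.0, -1.2], [-0.3, 0.9], [-1.2, 1.2]]
[[-1.6, -1.0], [0.2, -0.3], [-0.3, 0.0], [-1.1, -0.6]]
[[-0.5, 0.2], [-1.0, -0.1], [-0.2, -0.7], [-0.1, 0.2], [-0.9, -0.3], [-0.5, -0.3]]
[[-1.1, -1.1], [-0.3, -0.6], [0.3, -0.5]]
('top',) [5.37332844e+02 1.60175730e+02 2.76936330e+00 3.28762033e-01] 0.6738966751041053
('scene',) [537.17222066 163.45808579   2.77140439  -2.34339962] 0.37214025364208053
```

The combined fit has a residual of about 0.7 px: trap origin at (537, 162), yaw 2.770. Next I'll close the gripper and move above the lever, with the tool's y axis along the trap's y axis.

```bash
cat > h.py <<'E'
from rig import env
import numpy as np
O=np.array([537.1,161.9]); YAW=2.770
ORI=[np.pi,0,YAW-np.pi]; ORIW=[np.pi,0,YAW-np.pi/2]
def w(x,y,z):
    c,s=np.cos(YAW),np.sin(YAW); return np.array([O[0]+c*x-s*y,O[1]+s*x+c*y,z])
def tf(p):
    c,s=np.cos(YAW),np.sin(YAW); d=p[0]-O[0],p[1]-O[1]; return np.array([c*d[0]+s*d[1],-s*d[0]+c*d[1],p[2]])
def arc(th,d=0,r=86):
    f=.85-th; return w(r*np.cos(f)-(2.5+d)*np.sin(f)-9.5,0,55+r*np.sin(f)+(2.5+d)*np.cos(f))
E
python3 - <<'E'
from h import *
p=env.read_eef_pos()
env.gripper_to(0,20)
env.line_to([p[0],p[1],290],speed=250)
for q,o in ((arc(0,60),ORI),(arc(.7),ORI),(w(-50,82,90),ORIW),(w(-50,82,25),ORIW),(w(-50,82,25),[np.pi,0,YAW+np.pi/2])): print(env.ik(q,o))
t=arc(0,20); t[2]=220
env.move_pose(t,ORI)
print(env.read_time(),t,env.read_eef_pos(),env.read_width(),env.read_wrist_force(),tf(env.read_eef_pos()))
E
```

```text
[-0.7797685   0.37566222  0.52725543  1.90005992 -0.23303905  0.92626069
 -2.08410806]
[-0.73753195  0.40377047  0.33442883  2.09288163 -0.20767507  0.67570145
 -2.20768169]
[ 0.45463698  0.59760878 -0.88057389  1.90447601  0.57895268  0.91567925
 -1.08194091]
[ 0.32982048  0.64294063 -0.70526274  1.9471394   0.59313413  0.76884459
 -1.0910304 ]
[ 0.6093826   0.89952662 -1.18525121  1.93320942  0.98904248  1.05197745
  1.74071035]
5.1583 [508.81696253 172.92180198 220.        ] [509.20177322 172.10784997 220.1076318 ] 0.28778965952713303 [-0.27989618 -0.11480746 -0.33488568] [ 29.70064814   0.61867527 220.1076318 ]
```

```bash
python3 - <<'E'
from h import *
import cv2
env.line_to(arc(0,10),speed=120); env.wait(.2)
f0=env.read_wrist_force(); print(env.read_time(),f0,tf(env.read_eef_pos()),tf(arc(0,10)))
for n in("scene","top"): cv2.imwrite(f"pics/{n}1.png",cv2.resize((env.read_camera(n)[:,:,::-1])[120:270,150:350],None,fx=4,fy=4))
for d in (7,5,3,1,-1):
    env.line_to(arc(0,d),speed=40)
    F=env.read_wrist_force()-f0; print(d,env.read_time(),F.round(1),tf(env.read_eef_pos()).round(1))
    if np.linalg.norm(F)>2.5: break
E
```

```text
6.275 [ 0.35288679  0.16589269 -0.60065496] [ 37.45771163  -0.36051196 128.59434504] [3.78675455e+01 3.55271368e-15 1.27859904e+02]
7 6.625 [-0.9  0.3  1.2] [ 40.4   0.  125.7]
5 6.875 [-0.5 -0.4  0.2] [ 41.8  -0.  124.4]
3 7.125 [-0.6 -0.3  0.4] [4.330e+01 1.000e-01 1.231e+02]
1 7.375 [-0.1 -0.1  0. ] [ 4.430e+01 -1.000e-01  1.221e+02]
-1 7.625 [ 1.8 -0.9  2.6] [ 4.540e+01 -1.000e-01  1.209e+02]
```

View pics/scene1.png

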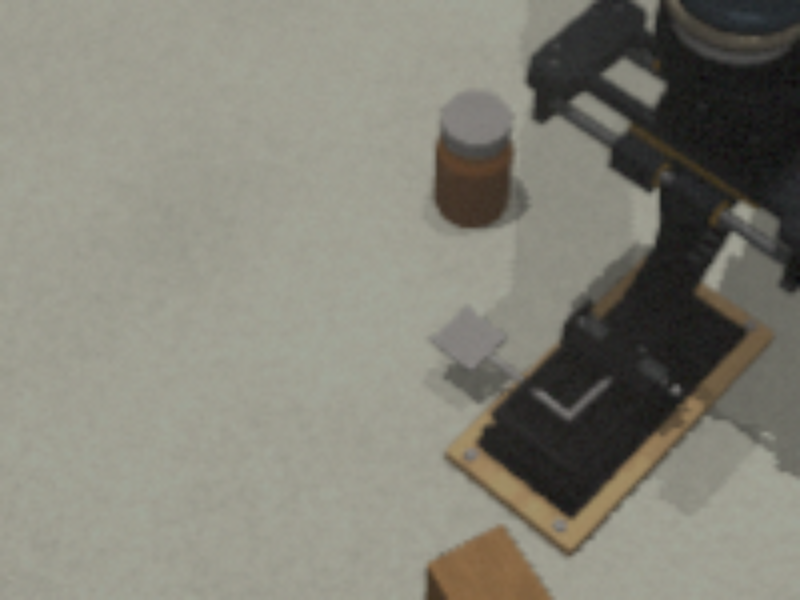

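Contact came where the fit predicted. Now I'll follow the arc, stopping at 0.46 rad to check.

```bash
cat >> h.py <<'E'
f0=np.array([0.1,0,-.4])
def rd(th):
    F=env.read_wrist_force()-f0; c,s=np.cos(YAW),np.sin(YAW)
    x=c*F[0]+s*F[1]; f=.85-th; p=tf(env.read_eef_pos()); q=tf(arc(th,-1))
    n=-x*np.sin(f)+F[2]*np.cos(f); t=x*np.cos(f)+F[2]*np.sin(f)
    a=np.arctan2(p[2]-55,p[0]+9.5); R=np.hypot(p[2]-55,p[0]+9.5)
    th_m=.85-(a-np.arcsin(2.5/R))
    print(f"{th:.3f} t{env.read_time():.2f} n{n:.1f} t{t:.1f} |F|{np.linalg.norm(F):.1f} thm{th_m:.3f} R{R:.1f}")
    return n,th_m,np.linalg.norm(F)
E
python3 - <<'E'
from h import *
for th in np.arange(.04,.461,.03):
    env.line_to(arc(th),speed=30)
    n,m,F=rd(th)
    if F>13: break
E
```

```text
0.040 t7.88 n3.7 t0.5 |F|3.9 thm0.037 R85.9
0.070 t8.12 n3.9 t-0.3 |F|4.1 thm0.070 R85.9
0.100 t8.38 n3.3 t-1.3 |F|3.5 thm0.100 R85.9
0.130 t8.62 n3.8 t-1.4 |F|4.1 thm0.130 R85.9
0.160 t8.88 n5.1 t-1.5 |F|5.3 thm0.160 R86.0
0.190 t9.12 n5.0 t-0.9 |F|5.1 thm0.190 R86.0
0.220 t9.38 n3.8 t-1.6 |F|4.3 thm0.220 R86.0
0.250 t9.62 n4.6 t-2.3 |F|5.2 thm0.250 R86.0
0.280 t9.88 n4.5 t-2.7 |F|5.4 thm0.280 R86.0
0.310 t10.12 n5.5 t-2.9 |F|6.2 thm0.310 R85.9
0.340 t10.38 n4.8 t-3.2 |F|5.8 thm0.340 R85.9
0.370 t10.62 n5.9 t-3.0 |F|6.6 thm0.368 R85.9
0.400 t10.88 n6.4 t-2.1 |F|6.8 thm0.399 R85.9
0.430 t11.12 n6.8 t-2.1 |F|7.2 thm0.427 R85.9
0.460 t11.38 n5.8 t-2.2 |F|6.3 thm0.457 R85.8
```

```bash
python3 - <<'E'
from h import *
pk=0
for th in np.arange(.47,.85,.01):
    env.line_to(arc(th),speed=20); env.wait(.15)
    n,m,F=rd(th); base=(.28+.55*th)/.086
    pk=max(pk,n-base)
    if F>15 or (pk>2 and n-base<pk-2.2): print("stop",base,pk); break
E
```

```text
0.470 t11.78 n6.6 t-2.7 |F|7.1 thm0.466 R85.8
0.480 t12.18 n7.6 t-2.3 |F|8.0 thm0.475 R85.8
0.490 t12.57 n7.5 t-2.6 |F|8.0 thm0.484 R85.8
0.500 t12.97 n7.7 t-1.5 |F|8.0 thm0.493 R85.8
0.510 t13.38 n8.2 t-0.7 |F|8.2 thm0.503 R85.8
0.520 t13.78 n8.1 t-1.5 |F|8.3 thm0.513 R85.8
0.530 t14.18 n8.4 t-1.1 |F|8.5 thm0.523 R85.8
0.540 t14.57 n8.5 t-2.1 |F|8.8 thm0.534 R85.8
0.550 t14.97 n8.8 t-2.7 |F|9.2 thm0.544 R85.8
0.560 t15.38 n10.7 t-2.0 |F|11.0 thm0.549 R85.8
0.570 t15.78 n10.1 t-1.5 |F|10.3 thm0.562 R85.8
0.580 t16.18 n9.3 t-2.5 |F|9.6 thm0.573 R85.8
0.590 t16.57 n11.9 t-1.3 |F|12.0 thm0.578 R85.7
0.600 t16.98 n7.9 t-2.0 |F|8.2 thm0.593 R85.8
stop 7.093023255813955 4.839796198300017
```

The force dropped from 11.9 to 7.9 N at about 0.59 rad, so the pin has passed the nose. I'll go slightly further, then ease back along the arc to see whether the lever holds.

```bash
python3 - <<'E'
from h import *
for th in (.61,.62):
    env.line_to(arc(th),speed=15); env.wait(.15); n,m,F=rd(th)
    if F>13: break
t0=th
for k in range(1,9):
    th=t0-.01*k
    env.line_to(arc(th),speed=15); env.wait(.15); n,m,F=rd(th)
    if n<1.2: break
E
```

```text
0.610 t17.38 n8.2 t-2.2 |F|8.5 thm0.604 R85.8
0.620 t17.77 n6.6 t-3.3 |F|7.4 thm0.616 R85.9
0.610 t18.18 n7.9 t-3.2 |F|8.5 thm0.605 R85.9
0.600 t18.57 n8.8 t-3.4 |F|9.6 thm0.593 R85.8
0.590 t18.98 n9.3 t-2.1 |F|9.5 thm0.583 R85.8
0.580 t19.38 n8.7 t-1.4 |F|8.8 thm0.573 R85.8
0.570 t19.77 n8.2 t-2.2 |F|8.5 thm0.564 R85.8
0.560 t20.18 n8.3 t-2.9 |F|8.8 thm0.555 R85.9
0.550 t20.57 n8.1 t-2.9 |F|8.6 thm0.544 R85.9
0.540 t20.98 n7.8 t-2.3 |F|8.1 thm0.534 R85.9
```

It wasn't caught: the lever followed back under load. I'll press further and watch for the real drop or the onset of the buffer.

```bash
python3 - <<'E'
from h import *
for th in (.57,.60,.62): env.line_to(arc(th),speed=20); rd(th)
for th in np.arange(.63,.85,.01):
    env.line_to(arc(th),speed=20); env.wait(.1)
    n,m,F=rd(th); base=(.28+.55*th)/.086
    if F>14: print("stop"); break
    if th>.645 and n<base+.3: print("drop"); break
E
```

```text
0.570 t21.25 n8.7 t-2.5 |F|9.1 thm0.564 R85.9
0.600 t21.52 n7.2 t-3.0 |F|7.8 thm0.595 R85.9
0.620 t21.77 n7.9 t-3.5 |F|8.7 thm0.615 R85.9
0.630 t22.12 n7.1 t-2.3 |F|7.5 thm0.626 R85.9
0.640 t22.48 n7.6 t-2.8 |F|8.2 thm0.635 R85.9
0.650 t22.82 n8.1 t-2.7 |F|8.6 thm0.645 R85.9
0.660 t23.18 n6.8 t-4.3 |F|8.1 thm0.656 R85.9
drop
```

```bash
python3 - <<'E'
from h import *
for k in range(1,6):
    th=.66-.01*k
    env.line_to(arc(th),speed=15); env.wait(.1); n,m,F=rd(th)
    if n<1.5: print("free"); break
else:
    for th in np.arange(.62,.85,.01):
        env.line_to(arc(th),speed=20); env.wait(.1)
        n,m,F=rd(th)
        if F>12.5: print("stop"); break
        if th>.715: break
E
```

```text
0.650 t23.52 n6.7 t-3.7 |F|7.6 thm0.646 R85.9
0.640 t23.88 n7.8 t-2.6 |F|8.4 thm0.635 R85.9
0.630 t24.23 n7.0 t-1.7 |F|7.4 thm0.624 R85.9
0.620 t24.57 n8.5 t-1.9 |F|8.7 thm0.615 R85.9
0.610 t24.93 n8.1 t-2.9 |F|8.6 thm0.604 R85.9
0.620 t25.27 n6.0 t-2.6 |F|6.6 thm0.617 R86.0
0.630 t25.62 n6.9 t-4.2 |F|8.2 thm0.626 R85.9
0.640 t25.98 n6.9 t-3.1 |F|7.6 thm0.636 R85.9
0.650 t26.32 n7.0 t-2.9 |F|7.6 thm0.646 R85.9
0.660 t26.68 n6.9 t-3.5 |F|7.8 thm0.655 R85.9
0.670 t27.02 n7.2 t-3.0 |F|7.8 thm0.666 R85.9
0.680 t27.38 n8.5 t-3.1 |F|9.1 thm0.675 R85.9
0.690 t27.73 n8.0 t-2.9 |F|8.5 thm0.684 R85.9
0.700 t28.07 n8.4 t-2.7 |F|8.9 thm0.694 R85.9
0.710 t28.43 n6.7 t-3.6 |F|7.6 thm0.708 R85.9
0.720 t28.77 n6.7 t-4.0 |F|7.8 thm0.719 R85.9
```

```bash
python3 - <<'E'
from h import *
for th in (.73,): env.line_to(arc(th),speed=15); env.wait(.1); n,m,F=rd(th)
t0=th
for k in range(1,6):
    th=t0-.012*k
    env.line_to(arc(th),speed=15); env.wait(.1); n,m,F=rd(th)
    if n<1.5: print("free"); break
else:
    for th in np.arange(.70,.9,.01):
        env.line_to(arc(th),speed=20); env.wait(.1)
        n,m,F=rd(th)
        if F>12.5: print("stop"); break
        if th>.785: break
E
```

```text
0.730 t29.12 n6.6 t-4.6 |F|8.1 thm0.729 R86.0
0.718 t29.48 n7.0 t-2.5 |F|7.4 thm0.718 R86.5
0.706 t29.82 n7.4 t-2.5 |F|7.8 thm0.704 R86.5
0.694 t30.18 n8.0 t-2.1 |F|8.2 thm0.691 R86.4
0.682 t30.52 n7.4 t-2.9 |F|7.9 thm0.681 R86.5
0.670 t30.88 n7.2 t-1.0 |F|7.3 thm0.668 R86.5
0.700 t31.25 n6.9 t-2.0 |F|7.2 thm0.700 R86.5
0.710 t31.60 n6.4 t-2.2 |F|6.7 thm0.710 R86.5
0.720 t31.95 n5.7 t-3.5 |F|6.7 thm0.720 R86.5
0.730 t32.30 n5.6 t-3.3 |F|6.6 thm0.730 R86.5
0.740 t32.65 n5.3 t-3.2 |F|6.3 thm0.740 R86.5
0.750 t33.00 n5.4 t-2.4 |F|5.9 thm0.751 R86.5
0.760 t33.35 n3.9 t-2.3 |F|4.5 thm0.762 R86.5
0.770 t33.70 n8.9 t-1.6 |F|9.0 thm0.768 R86.4
0.780 t34.05 n8.6 t-0.8 |F|8.6 thm0.777 R86.4
0.790 t34.40 n8.3 t-1.3 |F|8.5 thm0.787 R86.4
```

The force fell to 3.9 N and then jumped back to the spring value at about 0.765 rad, which suggests the pin has passed the nose. Backing off to test.

```bash
python3 - <<'E'
from h import *
for k in range(1,7):
    th=.79-.012*k
    env.line_to(arc(th),speed=15); env.wait(.1); n,m,F=rd(th)
    if n<1.5: print("free"); break
E
```

```text
0.778 t34.75 n8.4 t-1.3 |F|8.5 thm0.775 R86.4
0.766 t35.10 n8.5 t-2.0 |F|8.7 thm0.764 R86.4
0.754 t35.45 n3.8 t-0.5 |F|3.8 thm0.758 R86.7
0.742 t35.80 n-0.6 t-0.2 |F|0.6 thm0.749 R86.8
free
```

It's caught: the load vanished at about 0.755 rad. Now I'll lift clear and wait.

```bash
python3 - <<'E'
from h import *
import cv2
p=arc(.742,4); env.line_to(p,speed=30)
p=arc(.742); p[2]=210; env.line_to(p,speed=120); env.wait(.6)
env.move_pose(w(-50,83,210),ORIW)
env.line_to(w(-50,83,75),speed=150); env.wait(.2)
print(env.read_time(),tf(env.read_eef_pos()),env.read_wrist_force())
for n in("scene","top"): cv2.imwrite(f"pics/{n}2.png",cv2.resize((env.read_camera(n)[:,:,::-1])[120:270,150:350],None,fx=4,fy=4))
E
```

```text
40.8417 [-50.49676283  82.68216863  75.86584988] [-0.57828703 -0.03696598 -0.27085732]
```

View pics/scene2.png

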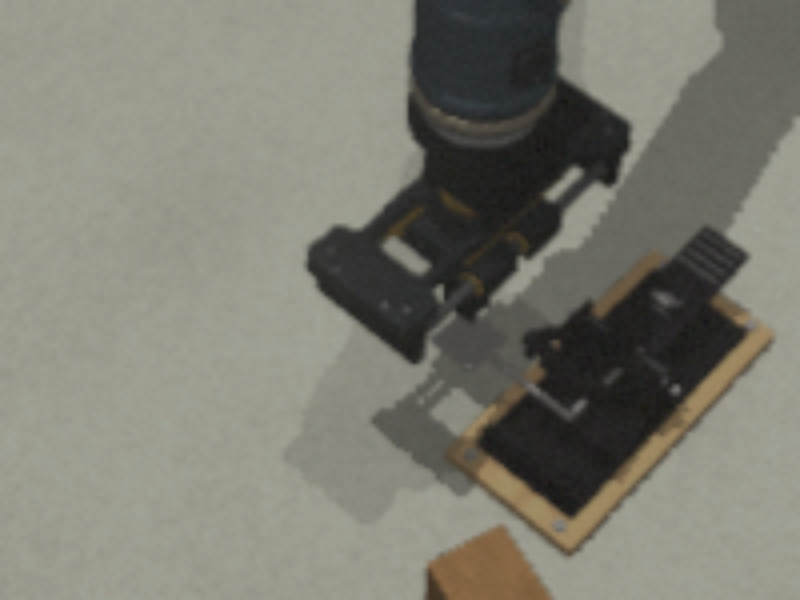

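View pics/top2.png

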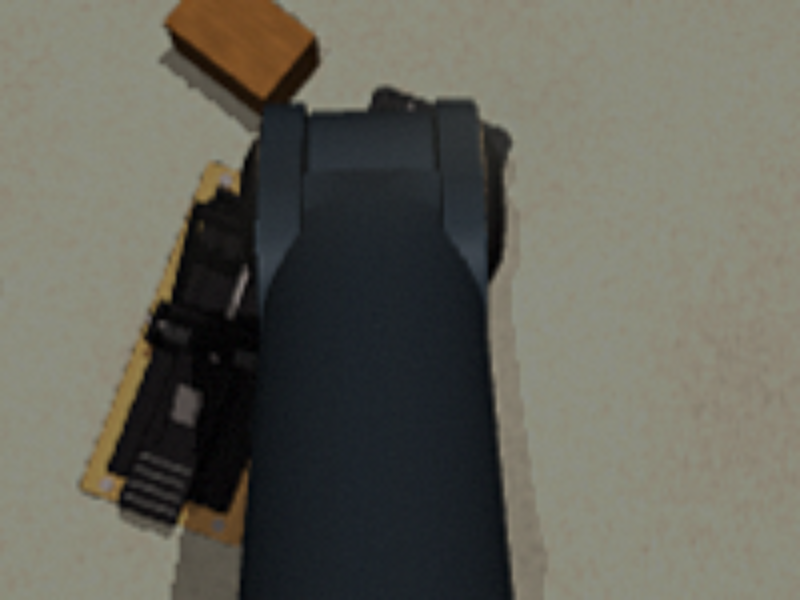

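The trap stands set: in the scene crop the lever is low at (705,255) and the jaw is raised at (580,340). The wing, at (470,345), is under the fingers. Pressing it gently now.

```bash
python3 - <<'E'
from h import *
import cv2
env.line_to(w(-50,83,50),speed=80); env.wait(.2); f=env.read_wrist_force(); print(env.read_time(),f)
for z in (46,43,40,37,34,32,30,28,26,25):
    env.line_to(w(-50,83,z),speed=25)
    F=env.read_wrist_force()-f; print(z,round(env.read_time(),2),F.round(1),env.read_eef_pos()[2].round(1))
    if F[2]>8: break
env.wait(.3)
cv2.imwrite("pics/scene3.png",cv2.resize((env.read_camera("scene")[:,:,::-1])[120:270,150:350],None,fx=4,fy=4))
E
```

```text
41.6 [-0.05026013 -0.11111198 -0.13928356]
46 41.91 [-0.1 -0.3  0.1] 45.8
43 42.17 [-0.   0.1 -0.1] 42.9
40 42.44 [ 0.3 -0.8  0.5] 39.7
37 42.71 [0.5 0.6 2. ] 37.0
34 42.98 [-0.3  0.3  0. ] 33.5
32 43.23 [0.3 0.4 0.1] 31.7
30 43.48 [-0.3  1.3  1.7] 30.1
28 43.73 [0.4 0.  2.3] 28.1
26 43.98 [ 0.6 -0.3  2.5] 26.0
25 44.23 [0.9 0.6 2.1] 25.1
```

View pics/scene3.png

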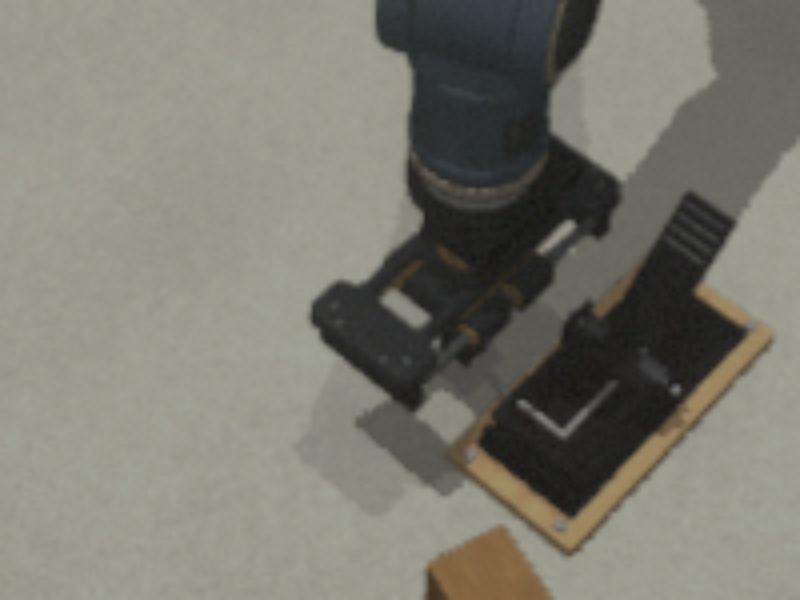

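The trap has tripped: the lever is back up at (705,210) and the jaw is down while the wing is held. Now I'll release it and move clear.

```bash
python3 - <<'E'
from h import *
import cv2
env.line_to(w(-50,83,50),speed=40)
env.line_to(w(-50,83,230),speed=150)
p=w(-50,83,260); env.move_pose([p[0]-20,p[1]-250,280],ORIW); env.wait(.5)
print(env.read_time(),env.read_wrist_force())
a=[(env.read_camera(n)[:,:,::-1])[90:290,100:350] for n in("scene","top")]
b=[cv2.imread(f"pics/{n}0.png")[90:290,100:350] for n in("scene","top")]
cv2.imwrite("pics/end.png",cv2.resize(np.vstack([np.hstack(a),np.hstack(b)]),None,fx=1.5,fy=1.5))
E
```

```text
48.2 [ 0.18179913  0.99476089 -1.10956694]
```

View pics/end.png

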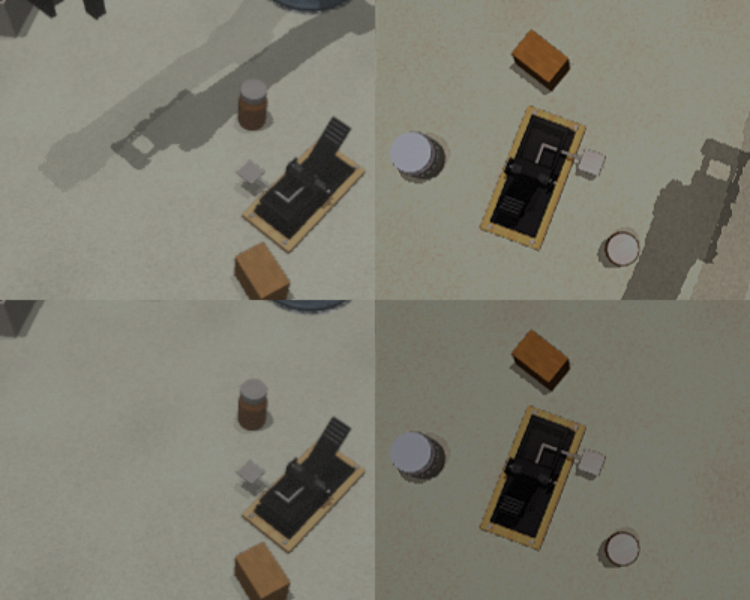

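The end pictures (top row) match the start pictures (bottom row). The trap is shut, the wing is back up at (250,173) in the scene view, and the goods haven't moved.

```bash
python3 -c "
from rig import env
env.sign_off(); print(env.read_time())"
```

```text
the job is handed in; nothing more can be done
the job is handed in; nothing more can be done
```

I set the trap, left it standing by itself, tripped it with the wing and handed the job in; no verdict was reported.

- **Setting:** I pressed the lever along its arc. It caught at about 0.76 rad, and the most force I read at the wrist was about 12 N. Three earlier back-off tests, at about 0.62, 0.66 and 0.73 rad, showed it had not caught yet. Each time I kept hold of the lever and pressed on.
- **Standing set:** The trap stood untouched for several seconds, and a picture showed it cocked.
- **Tripping:** I pressed the wing down with at most about 2.5 N, and a picture showed the trap shut while the wing was still held.
- **Final check:** About 48 s in, shortly before handing in, the pictures showed the trap shut, the wing back up and the arm clear. By eye, the tin, jar and carton were where they started. I judged the jaw and treadle from pictures and forces only, since their angles cannot be read directly.

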